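Line up brake pads and gauge the marked one

ROBOT

A 7-joint arm with a two-finger parallel gripper is mounted at the origin on the work surface. World frame = base frame: x ahead of the robot, y to its left, z up, the work surface at z = 0. Lengths are in m, angles in rad, forces in N, time in s.
With the tool pointing down it reaches from about 0.425 to 0.925 m from the base axis. Payload 6.8 kg.
Tool frame: the origin (TCP) lies at the very end of the fingers, on their centre line; the grasp point (between the pads) lies 19 mm behind it; z points along the fingers, y is the line along which they close (so a half turn about z gives the same grasp; the last joint's range is limited). The gripper opens to 85 mm and grips with 20 to 120 N. Pads are 22 mm wide; open, the fingers measure 114 mm over their backs; the gripper's body (76 mm by 85 mm) begins 54 mm behind the grasp point. The pads swing forward as they close: fully open they stand 13 mm farther back than shut.
Start: joints at [1.133, 0.477, 0.022, 1.555, -0.011, 1.109, -0.083], TCP at [0.219, -0.639, 0.231] pointing down, gripper open.
Joint ranges: [-2.96, 2.96], [-0.34, 2.1], [-1.41, 1.46], [0.24, 2.44], [-1.37, 4.51], [0.17, 1.92], [-2.96, 2.96]. Speed limits (rad/s): [2.39, 2.39, 3.14, 3.14, 3.14, 3.14, 3.14].

INTERFACE

Orientations are given as a unit quaternion [w, x, y, z].
In Python, from station import readout, viewer, bot gives the robot as it stands. The module is installed in compiled form; this text tells all that it offers.
- The arm moves only by the shell command python3 -m handwheel 'ROWS' [FORCE]. ROWS is JSON, a list of rows, each a list of 3 entries, a list of its own where there are three numbers: the shift along the tool's x, y, z in mm, then the turn, a rotation vector about the tool's x, y, z in degrees, then the gripper command: -1 is fully open, 1 is shut, values between are in proportion. In form: [[[x, y, z], [ax, ay, az], grip], ...]. A call has 1 to 20 rows; each row is the pose to reach, as a shift and turn from the pose commanded when the call began, along the tool's axes at that moment; what a row does not reach only later rows make up. A row lasts 1/12 s, in which the tool goes at most 41.7 mm and 7.16 degrees, less where a joint would pass 70% of its speed; a pose out of reach is approached as far as the arm can. A call with a gripper value outside its range is refused whole. The fingers move at their own pace and stop on an object; FORCE is the grip in N (left out, the last holds). Time passes only in rows, so rows that repeat a pose let the fingers close. It gives the time, the measured TCP pose, the force and the opening at its end, in the units of the state.
- readout.get_obs(): the state, without advancing time (a new reading comes with each control period).
- viewer.read_camera(name): name is "scene" or "side" or "wrist"; returns a dict with "frame" (400x640x3 uint8, red, green, blue), "fx", "fy", "cx", "cy" (pixels), "rvec" (rotation vector, rad) and "tvec" (3), from world to camera coordinates, as OpenCV has them; the wrist camera has in their place "tool_from_camera" (4x4, takes a point from camera to tool coordinates, whose origin is the TCP and whose axes are the flange's). Camera axes: x right, y down, z forward; pixel columns grow to the right and rows downward; lengths in m; the calibration is good to about 2 mm. A picture is of the moment at which its call begins: read the wrist's pose just before it. There is no depth.
- bot.hand_in(): hands the job in, once; it reports no verdict.
Trained networks look in a picture, given as the dict that the camera call returned (one of the last four; its "shot" number tells which), for a name from the list of things; names that differ only in an ending like _2 or _b are one class to them, and where a whole thing is asked for, a point or a joint stands for the part that bears it (a point fixed in the world has none). Each returns a list of dicts, best first, with "score" (0 to 1); they miss things now and then, are a little off and sometimes report something else, mostly with a low value. They report only what shows in the picture. A call takes as long as a camera call. They do not tell look-alikes from the thing itself.
- viewer.search_frame(picture, target): "rect" ([centre column, centre row, width, height] in pixels, round what is visible of it).
- viewer.outline_of(picture, target): "mask" (400x640 bool, what is visible of it) and "rect" ([centre column, centre row, width, height] in pixels, round what is visible of it).
The state is a dict: "t": time; "q": joint angles; "joint_vel": joint speeds; "joint_torque": joint torques, N m; "eef_pos": TCP position; "tool_rot": TCP orientation; "contact_force": force on the tool from outside, world axes, zero at the start; "torque": the same for the moment, N m; "gripper_width": opening from 0.0 (shut) to 1.0 (fully open).
Only numpy, scipy, OpenCV 4.12 (cv2) and the standard library are available. Lean on these libraries where they do the work, as an engineer would, in place of code of your own. Each camera call takes 0.05 s, during which the arm holds its last target. There are 200 camera calls.

TASK

First nudge the three loose brake pads on the gauging plate away from the robot until all of them lie in one straight row, flat on the plate and flush against its raised stop strip. Then take the spring-tipped gauge probe out of its leaning stand, stand it upright on the centre of the ringed spot on the one marked pad, and press down lightly so that the spring tip is pushed in about half way, never ramming it. Finish while still holding the probe there, pads still in their row, and leave the other things on the bench where they are.

Things in the scene. Friction and masses are not known exactly. Their poses are not given: they have to be found in the camera images.
- fixture: Gauging plate, fixed: bare aluminium plate 160 (its x) x 370 (its y) x 10 thick, with a raised steel stop strip 14 wide along its whole far (+x) edge, top of the strip 28 above the bench. Origin: centre of the underside, on the bench; +x points across the plate towards the strip, z up. The plate's top is at z = 10 mm.
- stop_face (a point): Middle of the strip's near face at the level of the plate's top: the face the pads must touch. Axes as the plate's: x points into the strip, y along it. It lies 66 mm along x and 10 mm up from the plate's origin.
- pad_marked: The one ringed brake pad, loose on the plate, 0.2-0.4 kg, in any place of the row. Dark steel back on top 48 (x) x 80 (y) x 6, 96 over its two 20 wide ears at the y ends; grey lining 42 x 74 x 10 below; 16 tall. Origin: centre of underside; +x side faces the strip, z up. Flush on the strip, its origin is 24 mm before stop_face in x.
- pad_a: Second brake pad, same shape, size and axes as pad_marked but no ring.
- pad_b: Third brake pad, same shape, size and axes as pad_marked but no ring.
- spot (a point): Centre of the bright scribed ring (22 outer diameter) on top of the marked pad, at (4, 14, 16) mm in the pad's frame; all three pads also have a plain 8 mm dimple on the other (-y) half, which is not the mark.
- stand: Probe stand, fixed: grey foot 110 (its x) x 80 x 14 with a black tube 40 outer diameter, 66 long, leaning 0.5 rad (29 degrees) from vertical towards the stand's own -x. Origin: centre of the foot's underside.
- mouth (a point): Centre of the tube's upper mouth, where the probe's flange rests, at (-12, 0, 74) mm in the stand's frame.
- probe: Gauge probe, 0.15 kg, loose in the tube, leaning with it. Origin: on its axis at the flange's underside; z along the axis, tip to top. Flange 38 dia, z 0 to 6 mm; round grip 24 dia, z 6 to 84 (top end); below, a sleeve 24 dia to z -34, nose to -42, spring tip to -56 when out. Draw it 60 mm along the tube's axis to free it.
- tip (a point): End of the spring tip (8 mm diameter), on the probe's axis: z = -56 mm in the probe's frame when out; moves up with the plunger.
- plunger (a joint): How far the spring tip is pushed in, in m: 0 out, 0.010 fully in. The spring takes about 1 N to start moving and 4 N when fully in (300 N/m); half way is 0.005 at 2.5 N.
- stud: Not part of the job, leave alone: wheel stud standing on its round head: head 26 dia x 8, shank 13 dia, 44 tall; origin: centre of underside.
- nut: Not part of the job, leave alone: plain steel collar nut, 26 outer dia, 14 tall; origin: centre of underside.
- tape: Not part of the job, leave alone: roll of brown tape lying flat, 100 outer dia, 48 tall; origin: centre of underside.
- pen_cup: Not part of the job, leave alone: cardboard cup with pens, 76 dia, 90 tall (pens to 150); origin: centre of underside.
- carton: Not part of the job, leave alone: small closed cardboard box 70 x 100 x 45 tall; origin: centre of underside.
- marker: Not part of the job, leave alone: white marker pen lying down, 120 long (its x) x 13 x 13; origin: centre of underside.
Not all that is in view belongs to the job. Leave any pink or purple look-alike of the pad_a alone.

How it is judged:
By the outcome, as a careful person would: the job done as asked, in the order asked, and still so for the second after the job is handed in, while the arm keeps its last pose, push and grip.
It also fails if it takes over 61 s, if anything falls off the work surface, if the arm or the gripper's body presses on something with over 40 N, if the wrist force passes 120 N, or if a joint passes its speed limit or range.

## Working session

There is one attempt and no reset: what is moved stays moved. The work goes in short steps, Python scripts to look and compute and a shell command to move; the robot and the scene stay as the last step left them, time stands still between calls to the robot, and variables do not carry over. Pictures are saved under pics/ and viewed, on a budget of 10 in all, crops included, one or two more only if the job needs it, and the job is handed in when it is done.

```bash
mkdir -p pics; cat > h.py <<'E'
import numpy as np, cv2
from scipy.spatial.transform import Rotation as R
from station import readout, viewer, bot
def cam(name):
    o=readout.get_obs(); p=viewer.read_camera(name)
    K=np.array([[p['fx'],0,p['cx']],[0,p['fy'],p['cy']],[0,0,1.]])
    if name=='wrist':
        q=o['tool_rot']; T=np.eye(4); T[:3,:3]=R.from_quat([q[1],q[2],q[3],q[0]]).as_matrix(); T[:3,3]=o['eef_pos']
        M=T@np.array(p['tool_from_camera'])
    else:
        W=np.eye(4); W[:3,:3]=cv2.Rodrigues(np.array(p['rvec'],float))[0]; W[:3,3]=np.ravel(p['tvec']); M=np.linalg.inv(W)
    return p,K,M
def px2w(K,M,uv,z):
    d=M[:3,:3]@np.linalg.inv(K)@np.array([uv[0],uv[1],1.]); c=M[:3,3]
    return c+d*(z-c[2])/d[2]
def w2px(K,M,X):
    c=np.linalg.inv(M)@np.append(X,1); v=K@c[:3]; return v[:2]/v[2]
def save(img,n,box=None,s=1):
    if box: img=img[box[1]:box[3],box[0]:box[2]]
    cv2.imwrite('pics/'+n,cv2.resize(img[...,::-1],None,fx=s,fy=s,interpolation=cv2.INTER_CUBIC))
E
python3 - <<'E'
from h import *
print(readout.get_obs())
fs=[]
for c in ['scene','side']:
    p,K,M=cam(c); fs.append(p['frame']); print(c,M[:3,3],M[:3,2])
    for t in ['fixture','pad_a','probe','stand','spot','stud','nut','tape','pen_cup','carton','marker']:
        for d in viewer.search_frame(p,t)[:4]: print(t,round(d['score'],2),np.round(d['rect']),px2w(K,M,d['rect'][:2],0.02).round(3))
cv2.imwrite('pics/a.png',np.vstack(fs)[...,::-1][:, :])
save(fs[0],'s0.png',s=1.25);save(fs[1],'s1.png',s=1.25)
E
```

```text
{'t': 0.0, 'q': array([ 1.13290968,  0.47781358,  0.02235125,  1.55645224, -0.01151418,
        1.1093165 , -0.08307706]), 'joint_vel': array([-0.00158421,  0.00040032,  0.00145079,  0.00033141, -0.00130633,
        0.00032583, -0.0004246 ]), 'joint_torque': array([-9.42282968e-04, -5.96451795e+01,  1.60725430e+00, -2.81193370e+01,
        1.22981763e-02,  9.34686977e-03,  2.76039458e-05]), 'eef_pos': array([ 0.21838104, -0.63806406,  0.23031658]), 'tool_rot': array([-9.04971940e-04,  9.86433148e-01,  1.64160830e-01, -2.17359863e-04]), 'contact_force': array([0.89192201, 0.90686644, 0.33927461]), 'torque': array([ 0.00916397,  0.02718387, -0.04777276]), 'gripper_width': 1.0018262211473117}
scene [1.1940579  0.5252844  1.07803854] [-0.49338002 -0.39419742 -0.77536092]
fixture 0.69 [326. 230. 138. 109.] [0.602 0.07  0.02 ]
pad_a 0.89 [297. 197.  33.  27.] [ 0.565 -0.065  0.02 ]
pad_a 0.74 [436. 245.  41.  23.] [0.456 0.32  0.02 ]
pad_a 0.72 [361. 245.  31.  25.] [0.582 0.17  0.02 ]
pad_a 0.63 [390. 204.  21.  23.] [0.418 0.149 0.02 ]
probe 0.78 [262. 114.  18.  25.] [ 0.377 -0.383  0.0
[... 737 characters left out ...]
 0.66 [280. 246.  36.  28.] [0.575 0.17  0.02 ]
probe 0.46 [438. 154.  20.  21.] [ 0.488 -0.401  0.02 ]
stand 0.89 [430. 174.  36.  34.] [ 0.452 -0.308  0.02 ]
spot 0.71 [315. 218.  33.  33.] [0.577 0.043 0.02 ]
stud 0.46 [340. 151.   4.  17.] [ 0.713 -0.204  0.02 ]
nut 0.74 [315. 219.  36.  28.] [0.573 0.048 0.02 ]
nut 0.63 [438. 153.  23.  22.] [ 0.489 -0.403  0.02 ]
nut 0.5 [416. 229.  10.   7.] [ 0.362 -0.108  0.02 ]
tape 0.66 [389. 128.  35.  28.] [ 0.677 -0.403  0.02 ]
pen_cup 0.73 [280. 245.  37.  33.] [0.577 0.168 0.02 ]
pen_cup 0.66 [310. 150.  26.  51.] [ 0.786 -0.144  0.02 ]
carton 0.76 [200. 327.  59.  57.] [0.536 0.437 0.02 ]
marker 0.71 [191. 285.  48.  19.] [0.64  0.389 0.02 ]
```

```bash
python3 - <<'E'
import cv2,numpy as np
a=cv2.imread('pics/a.png'); s=a[:400,150:510]; t=a[400:,150:510]
s=s[80:345];t=t[80:370]
cv2.imwrite('pics/v1.png',cv2.resize(s,None,fx=2.2,fy=2.2,interpolation=cv2.INTER_CUBIC))
cv2.imwrite('pics/v2.png',cv2.resize(t,None,fx=2.05,fy=2.05,interpolation=cv2.INTER_CUBIC))
E
```

```text
(no output)
```

View pics/v1.png

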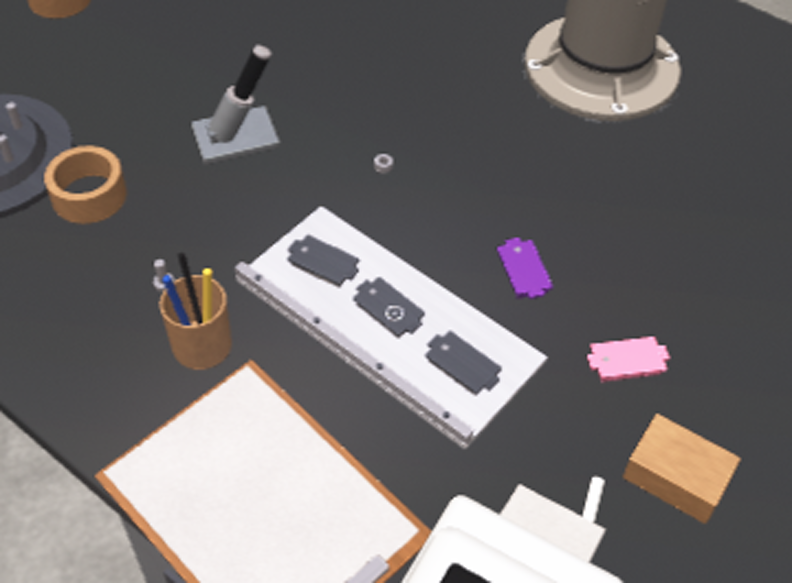

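View pics/v2.png

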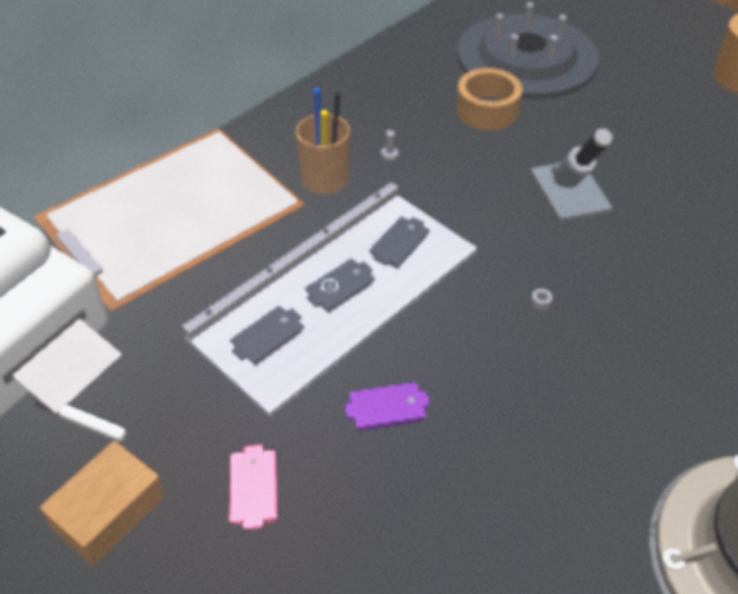

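The scene shows the three dark pads on the plate: plain at scene px (297,197), ringed at (326,217) and plain at (361,245). The look-alikes off the plate are purple at (390,204) and pink at (436,245). The probe leans in its stand at (262,114). The nut is at (325,155) and the stud is behind the strip.

```bash
python3 - <<'E'
from h import *
for c in ['scene','side']:
    p,K,M=cam(c); f=p['frame']
    hsv=cv2.cvtColor(f,cv2.COLOR_RGB2HSV)
    # pads
    for t,n in [('pad_a',5),('pad_marked',2)]:
      for d in viewer.outline_of(p,t)[:n]:
        m=np.argwhere(d['mask'])[:,::-1]
        X=np.array([px2w(K,M,u,0.016)[:2] for u in m]); 
        r=cv2.minAreaRect((X*1000).astype(np.float32)); ctr=X.mean(0)
        w,V=np.linalg.eigh(np.cov(X.T)); v=V[:,1]*np.sign(V[1,1])
        print(c,t,round(d['score'],2),len(m),d['rect'][:2],'mean',ctr.round(4),'rect',np.round(r[0],1),np.round(r[1],1),'yaw of y axis',np.degrees(np.arctan2(-v[0],v[1])).round(1))
    # plate: bright
    W=((hsv[...,2]>150)&(hsv[...,1]<40)).astype(np.uint8)
    n,l,st,ce=cv2.connectedComponentsWithStats(W)
    k=l[cv2.boundingRect(np.uint8([[0]]))[1],0]
    for i in range(1,n):
        if st[i,4]>1500 and 300<ce[i,0]<350 and 180<ce[i,1]<260:
            cn,_=cv2.findContours((l==i).astype(np.uint8),cv2.RETR_EXTERNAL,cv2.CHAIN_APPROX_NONE)
            h=cv2.convexHull(max(cn,key=len)); a=cv2.approxPolyDP(h,5,True)[:,0]
            print(c,'plate',st[i],a.tolist(),[px2w(K,M,u,0.010)[:2].round(4).tolist() for u in a])
    for t in ['probe','stand']:
      for d in viewer.outline_of(p,t)[:2]:
        m=d['mask'].astype(np.uint8); pts=np.argwhere(m)[:,::-1]
        print(c,t,round(d['score'],2),len(pts),d['rect'],np.round(cv2.boxPoints(cv2.minAreaRect(pts.astype(np.float32)))).tolist())
    save(f,c+'_st.png',(220,90,320,180) if c=='scene' else (390,130,480,200),6)
a=cv2.imread('pics/scene_st.png');b=cv2.imread('pics/side_st.png')
h=np.zeros((540,600,3),np.uint8);print(a.shape,b.shape)
E
```

```text
scene pad_a 0.94 545 [361.3, 244.2] mean [0.5797 0.1636] rect [579.6 162.6] [51.5 97.8] yaw of y axis 0.9
scene pad_a 0.87 574 [435.9, 242.4] mean [0.4486 0.3118] rect [448.  312.3] [54.6 95.2] yaw of y axis 48.5
scene pad_a 0.84 478 [296.4, 199.1] mean [ 0.5697 -0.069 ] rect [569.6 -68.8] [56.  97.5] yaw of y axis 7.3
scene pad_a 0.76 437 [390.5, 203.8] mean [0.4152 0.1392] rect [413.9 138.1] [95.8 50.3] yaw of y axis -37.4
scene pad_marked 0.68 490 [326.1, 221.3] mean [0.5716 0.0438] rect [570.9  42.4] [97.2 51.3] yaw of y axis -9.6
scene pad_marked 0.65 278 [263.8, 115.2] mean [ 0.3754 -0.3814] rect [ 373.2 -385.7] [134.2  42.3] yaw of y axis -64.1
scene plate [ 257  174  142  105 4719] [[257, 201], [297, 174], [398, 242], [361, 278]] [[0.6435, -0.1477], [0.4949, -0.1285], [0.5052, 0.2348], [0.6547, 0.2237]]
scene probe 0.58 240 [261.2, 115.0, 19.9, 26.9] [[251.0, 125.0], [262.0, 98.0], [273.0, 103.0], [262.0, 129.0]]
scene probe 0.18 44 [323.4, 154.1, 7.4, 8.0] [[320.0, 157.0], [320.0, 151.0], [327.0, 151.0], [327.0, 157.0]]
scene stand 0.82 853 [256.8, 138.8, 41.4, 33.9] [[233.0
[... 428 characters left out ...]
.4057 0.1379] rect [405.4 137.8] [95.6 55.8] yaw of y axis -36.6
side pad_marked 0.59 532 [315.1, 219.3] mean [0.5762 0.0411] rect [576.2  40.2] [99.6 56. ] yaw of y axis -3.1
side plate [ 243  175  139  107 4904] [[381, 200], [281, 281], [243, 247], [343, 175]] [[0.4968, -0.1353], [0.5014, 0.2347], [0.6458, 0.2324], [0.642, -0.1387]]
side probe 0.65 212 [439.4, 153.8, 23.0, 21.1] [[426.0, 157.0], [443.0, 140.0], [451.0, 148.0], [434.0, 165.0]]
side probe 0.47 813 [429.1, 172.4, 36.5, 33.3] [[407.0, 163.0], [431.0, 150.0], [449.0, 182.0], [425.0, 196.0]]
side stand 0.92 781 [430.1, 173.1, 39.0, 31.4] [[407.0, 163.0], [430.0, 150.0], [449.0, 182.0], [427.0, 196.0]]
(540, 600, 3) (420, 540, 3)
```

View pics/scene_st.png

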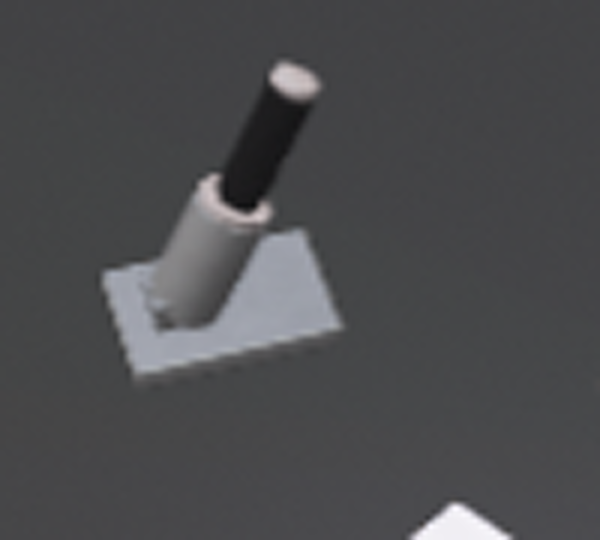

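View pics/side_st.png

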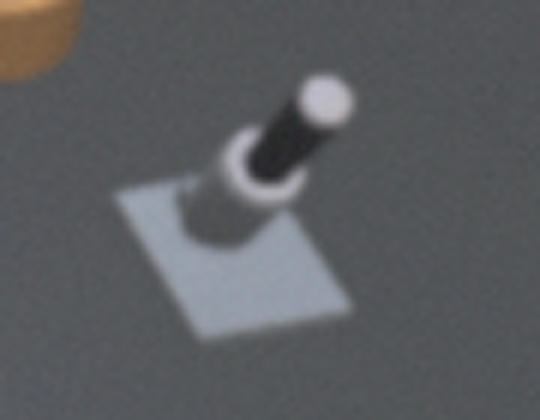

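```bash
python3 -m handwheel '[[[487,-555,-20],[0,0,20.1],0],[[487,-555,-20],[0,0,20.1],0],[[487,-555,-20],[0,0,20.1],0],[[487,-555,-20],[0,0,20.1],0],[[487,-555,-20],[0,0,20.1],0],[[487,-555,-20],[0,0,20.1],0],[[487,-555,-20],[0,0,20.1],0],[[487,-555,-20],[0,0,20.1],0],[[487,-555,-20],[0,0,20.1],0],[[487,-555,-20],[0,0,20.1],0],[[487,-555,-20],[0,0,20.1],0],[[487,-555,-20],[0,0,20.1],0],[[487,-555,-20],[0,0,20.1],0],[[487,-555,-20],[0,0,20.1],0],[[487,-555,-20],[0,0,20.1],0],[[487,-555,-20],[0,0,20.1],0],[[487,-555,-20],[0,0,20.1],0],[[487,-555,-20],[0,0,20.1],0],[[487,-555,-20],[0,0,20.1],0],[[487,-555,-20],[0,0,20.1],0]]'
cat >> h.py <<'E'
def pads(p,K,M,z=0.026,pr=True):
    out=[]
    for t,n in [('pad_a',6),('pad_marked',3)]:
      for d in viewer.outline_of(p,t)[:n]:
        m=np.argwhere(d['mask'])[:,::-1]
        X=np.array([px2w(K,M,u,z)[:2] for u in m]); r=cv2.minAreaRect((X*1000).astype(np.float32))
        a=r[2]; a=(a if r[1][0]<r[1][1] else a-90); 
        print(t,round(d['score'],2),len(m),np.round(d['rect']),'ctr',np.round(r[0],1),'size',np.round(r[1],1),'yaw',round(a,1))
def plate(p,K,M):
    hsv=cv2.cvtColor(p['frame'],cv2.COLOR_RGB2HSV)
    W=((hsv[...,2]>150)&(hsv[...,1]<40)).astype(np.uint8)
    cn,_=cv2.findContours(W,cv2.RETR_EXTERNAL,cv2.CHAIN_APPROX_NONE)
    a=cv2.approxPolyDP(cv2.convexHull(max(cn,key=cv2.contourArea)),5,True)[:,0]
    print('plate',a.tolist(),[px2w(K,M,u,0.010)[:2].round(4).tolist() for u in a])
E
python3 - <<'E'
from h import *
p,K,M=cam('wrist'); save(p['frame'],'w1.png',s=1.2); print(M.round(3)); pads(p,K,M); plate(p,K,M)
# probe triangulation
cs=[cam('scene'),cam('side')]
def tri(a,b):
    A=[];B=[]
    for (p,K,M),u in zip(cs,(a,b)):
        d=M[:3,:3]@np.linalg.inv(K)@np.array([*u,1.]);d/=np.linalg.norm(d);P=np.eye(3)-np.outer(d,d);A.append(P);B.append(P@M[:3,3])
    x=np.linalg.lstsq(np.vstack(A),np.hstack(B),rcond=None)[0]; print(x.round(4)); 
    return x
t=tri((220+295/6,90+82/6),(390+326/6,130+101/6)); m=tri((220+238/6,90+199/6),(390+264/6,130+165/6))
d=t-m; print(np.linalg.norm(d),np.degrees(np.arccos(d[2]/np.linalg.norm(d))),np.degrees(np.arctan2(d[1],d[0])))
for k,box in ((0,[(103,272),(305,230),(342,327),(138,375)]),(1,[(115,193),(200,338),(354,310),(272,166)])):
    o=[(220,90),(390,130)][k]
    print([px2w(*cs[k][1:],(o[0]+u/6,o[1]+v/6),0.014)[:2].round(4).tolist() for u,v in box])
E
```

```text
t: 3.37
eef_pos: [0.5, 0.0462, 0.2514]
tool_rot: [-0.0, 1.0, -0.008, 0.0]
contact_force: [0.2, -0.3, 0.2]
gripper_width: 0.5
[[-0.016 -0.947 -0.321  0.583]
 [-1.     0.014  0.007  0.044]
 [-0.002  0.321 -0.947  0.395]
 [ 0.     0.     0.     1.   ]]
pad_a 0.89 2480 [114. 201.  66.  65.] ctr [448.6 301.5] size [49. 95.] yaw 47.6
pad_a 0.73 2221 [253. 224.  72.  58.] ctr [415.2 132.3] size [94.1 50.8] yaw -35.6
pad_a 0.72 3542 [418.  93.  90.  53.] ctr [570.7 -64.1] size [49.4 96.1] yaw 9.4
pad_a 0.55 3546 [212.  90.  89.  49.] ctr [581.7 164.5] size [96.6 48. ] yaw -2.5
pad_marked 0.79 3488 [318.  92.  89.  49.] ctr [574.3  45.6] size [96. 48.] yaw -5.4
plate [[149, 24], [485, 27], [465, 158], [169, 156]] [[0.6493, 0.2291], [0.6404, -0.1385], [0.4943, -0.136], [0.5025, 0.2318]]
[ 0.4247 -0.2944  0.1433]
[ 0.4554 -0.3114  0.0779]
0.07426824110470848 28.21055171448523 150.88363713675028
[[0.4953, -0.3776], [0.404, -0.3186], [0.445, -0.2541], [0.5368, -0.3101]]
[[0.5324, -0.3149], [0.4409, -0.2574], [0.3984, -0.3242], [0.4868, -0.3866]]
```

View pics/w1.png

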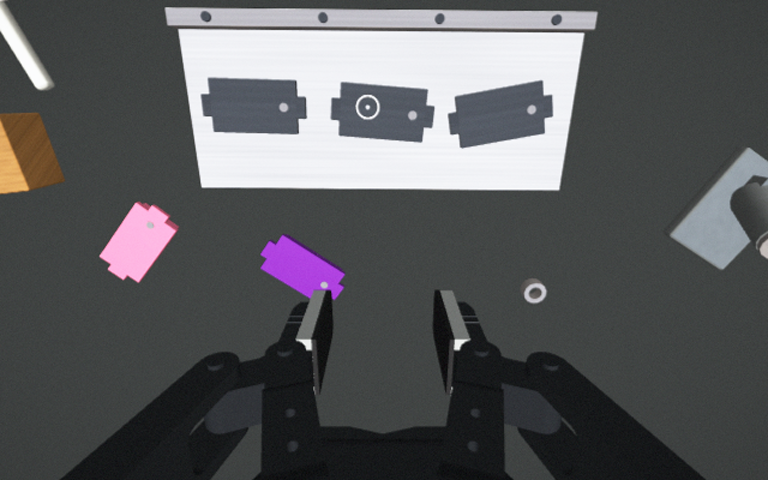

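The wrist view shows the three dark pads clearly: plain at (212,90), ringed at (318,92) and plain at (418,93). The strip is at the top and the off-plate decoys are pink and purple. I choose the ringed middle pad as marked and push it first, with the half-open fingers spanning it.

```bash
python3 -m handwheel '[[[26,1,40],[0,0,0.4],0],[[26,1,80],[0,0,0.4],0],[[26,1,120],[0,0,0.4],0],[[26,1,160],[0,0,0.4],0],[[26,1,200],[0,0,0.4],0],[[26,1,225],[0,0,0.4],0],[[26,1,234],[0,0,0.4],0],[[26,1,238],[0,0,0.4],0],[[26,1,238],[0,0,0.4],0],[[32,1,238],[0,0,0.4],0],[[38,1,238],[0,0,0.4],0],[[44,1,238],[0,0,0.4],0],[[50,1,238],[0,0,0.4],0],[[56,1,238],[0,0,0.4],0],[[62,1,238],[0,0,0.4],0],[[68,1,238],[0,0,0.4],0],[[74,1,238],[0,0,0.4],0],[[78,1,238],[0,0,0.4],0],[[81,1,238],[0,0,0.4],0],[[81,1,238],[0,0,0.4],0]]'
python3 - <<'E'
from h import *
p,K,M=cam('wrist'); save(p['frame'],'w2.png',s=1.2); pads(p,K,M);plate(p,K,M);print(readout.get_obs()['contact_force'],readout.get_obs()['tool_rot'])
E
```

```text
t: 5.28
eef_pos: [0.5817, 0.0415, 0.0133]
tool_rot: [-0.0, 1.0, -0.014, 0.001]
contact_force: [1.0, -0.6, -0.3]
gripper_width: 0.501
pad_a 0.65 15902 [538. 276. 205. 106.] ctr [573.3 -64.6] size [55.2 97.9] yaw 8.7
pad_marked 0.62 20447 [308. 196. 221. 105.] ctr [617.8  45.6] size [96.  48.7] yaw -1.5
plate [[639, 138], [639, 248], [435, 300], [157, 307], [0, 222], [0, 140]] [[0.6376, -0.1098], [0.5797, -0.1269], [0.5498, -0.0232], [0.5492, 0.1325], [0.6032, 0.2027], [0.6446, 0.188]]
[ 0.15910705 -0.36956523 -0.30922378] [-1.16815280e-04  9.99901312e-01 -1.40351245e-02  6.06149811e-04]
```

View pics/w2.png

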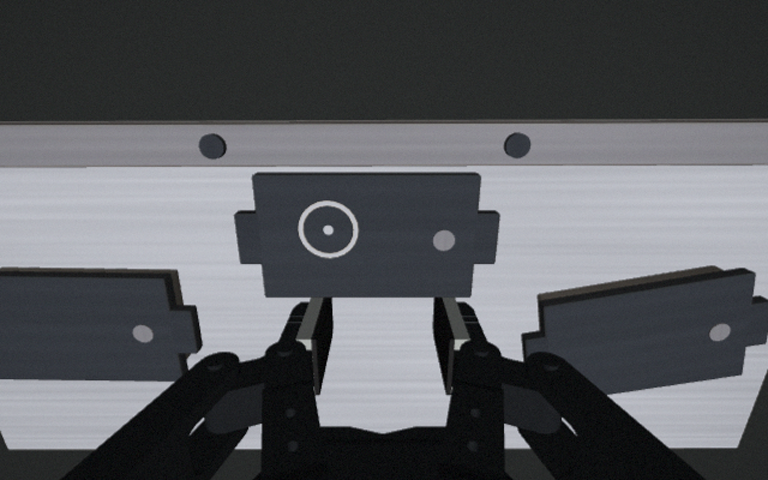

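The ringed pad is straight, with a gap of about 3 mm to the strip. I'll press on gently.

```bash
python3 -m handwheel '[[[1,0,0],[0,0,0],0],[[2,0,0],[0,0,0],0],[[3,0,0],[0,0,0],0],[[3.5,0,0],[0,0,0],0],[[4,0,0],[0,0,0],0],[[4,0,0],[0,0,0],0]]'; python3 -m handwheel '[[[0.5,0,0],[0,0,0],0],[[1,0,0],[0,0,0],0]]'
```

```text
t: 5.93
eef_pos: [0.5846, 0.0414, 0.0133]
tool_rot: [-0.0, 1.0, -0.014, 0.0]
contact_force: [-2.3, -0.4, 0.5]
gripper_width: 0.5
t: 6.1
eef_pos: [0.5849, 0.0413, 0.0132]
tool_rot: [0.0, 1.0, -0.014, -0.001]
contact_force: [-6.0, 0.1, 5.7]
gripper_width: 0.5
```

```bash
python3 -m handwheel '[[[1,0,0],[0,0,0],0],[[1,0,0],[0,0,0],0]]'; python3 -m handwheel '[[[-12,0,0],[0,0,0],0],[[-12,0,-40],[0,0,0],0],[[-40,40,-40],[0,0,0],0],[[-61,75,-40],[0,0,0],0],[[-61,107,-40],[0,0,0],0],[[-61,107,-40],[0,0,0],0],[[-61,107,-10],[0,0,0],0],[[-61,107,0],[0,0,0],0],[[-61,107,0],[0,0,0],0],[[-52,107,0],[0,0,0],0],[[-46,107,0],[0,0,0],0],[[-40,107,0],[0,0,0],0],[[-34,107,0],[0,0,0],0],[[-28,107,0],[0,0,0],0],[[-22,107,0],[0,0,0],0],[[-16,107,0],[0,0,0],0],[[-11,107,0],[0,0,0],0],[[-7,107,0],[0,0,0],0],[[-5,107,0],[0,0,0],0],[[-5,107,0],[0,0,0],0]]'
python3 -m handwheel '[[[1,0,0],[0,0,0],0],[[2,0,0],[0,0,0],0],[[3,0,0],[0,0,0],0],[[4,0,0],[0,0,0],0],[[4,0,0],[0,0,0],0]]'
```

```text
t: 6.27
eef_pos: [0.5849, 0.0413, 0.0131]
tool_rot: [0.0, 1.0, -0.014, -0.002]
contact_force: [-7.4, -0.6, 5.4]
gripper_width: 0.5
t: 7.93
eef_pos: [0.5795, -0.0655, 0.0133]
tool_rot: [-0.0, 1.0, -0.014, 0.001]
contact_force: [0.5, 0.1, -0.2]
gripper_width: 0.5
t: 8.35
eef_pos: [0.5822, -0.0657, 0.0132]
tool_rot: [0.0, 1.0, -0.014, -0.0]
contact_force: [-1.7, 0.5, 2.0]
gripper_width: 0.495
```

```bash
python3 -m handwheel '[[[1,0,0],[0,0,0],0],[[2,0,0],[0,0,0],0],[[2,0,0],[0,0,0],0]]'; python3 -m handwheel '[[[-12,0,0],[0,0,0],0],[[-12,0,-40],[0,0,0],0],[[-40,-40,-40],[0,0,0],0],[[-59,-75,-40],[0,0,0],0],[[-59,-115,-40],[0,0,0],0],[[-59,-155,-40],[0,0,0],0],[[-59,-195,-40],[0,0,0],0],[[-59,-229,-40],[0,0,0],0],[[-59,-229,-40],[0,0,0],0],[[-59,-229,-8],[0,0,0],0],[[-59,-229,0],[0,0,0],0],[[-59,-229,0],[0,0,0],0],[[-47,-229,0],[0,0,0],0],[[-38,-229,0],[0,0,0],0],[[-32,-229,0],[0,0,0],0],[[-26,-229,0],[0,0,0],0],[[-20,-229,0],[0,0,0],0],[[-14,-229,0],[0,0,0],0],[[-9,-229,0],[0,0,0],0],[[-6,-229,0],[0,0,0],0]]'
python3 -m handwheel '[[[2,0,0],[0,0,0],0],[[3,0,0],[0,0,0],0],[[4,0,0],[0,0,0],0],[[5,0,0],[0,0,0],0],[[5,0,0],[0,0,0],0]]'
```

```text
t: 8.6
eef_pos: [0.5823, -0.0657, 0.013]
tool_rot: [0.0, 1.0, -0.014, -0.002]
contact_force: [-9.1, 0.4, 7.4]
gripper_width: 0.504
t: 10.27
eef_pos: [0.5857, 0.1634, 0.0135]
tool_rot: [-0.0, 1.0, -0.014, 0.0]
contact_force: [-5.3, 0.0, 3.8]
gripper_width: 0.502
t: 10.68
eef_pos: [0.588, 0.1634, 0.013]
tool_rot: [0.0, 1.0, -0.014, -0.002]
contact_force: [-8.8, -0.2, 7.7]
gripper_width: 0.503
```

```bash
python3 -m handwheel '[[[-15,0,0],[0,0,0],0],[[-20,0,-40],[0,0,0],0],[[-40,20,-80],[0,0,0],0],[[-60,50,-120],[0,0,0],0],[[-87,80,-160],[0,0,0],0],[[-87,121,-190],[0,0,0],0],[[-87,121,-237],[0,0,0],0],[[-87,121,-237],[0,0,0],0],[[-87,121,-237],[0,0,0],0]]'
python3 - <<'E'
from h import *
p,K,M=cam('wrist'); save(p['frame'],'w3.png',(110,0,530,240),1.9); pads(p,K,M);plate(p,K,M)
E
```

```text
t: 11.43
eef_pos: [0.5038, 0.0417, 0.2576]
tool_rot: [0.0, 1.0, -0.017, 0.007]
contact_force: [0.4, 0.3, 1.1]
gripper_width: 0.499
pad_a 0.95 3789 [205.  58.  88.  50.] ctr [623.4 164.5] size [97.  49.5] yaw -0.6
pad_a 0.83 2369 [115. 206.  64.  65.] ctr [448.6 302.4] size [47.9 96. ] yaw 47.4
pad_a 0.79 3781 [416.  52.  87.  47.] ctr [618.  -68.6] size [96.5 48.5] yaw -1.0
pad_a 0.64 1953 [253. 228.  67.  50.] ctr [414.9 132.6] size [91.7 51. ] yaw -36.8
pad_marked 0.81 3730 [311.  56.  88.  49.] ctr [620.6  46. ] size [95.5 47.7] yaw -1.8
plate [[475, 33], [458, 160], [167, 162], [147, 36]] [[0.6401, -0.139], [0.4948, -0.135], [0.5039, 0.2339], [0.6489, 0.2304]]
```

View pics/w3.png

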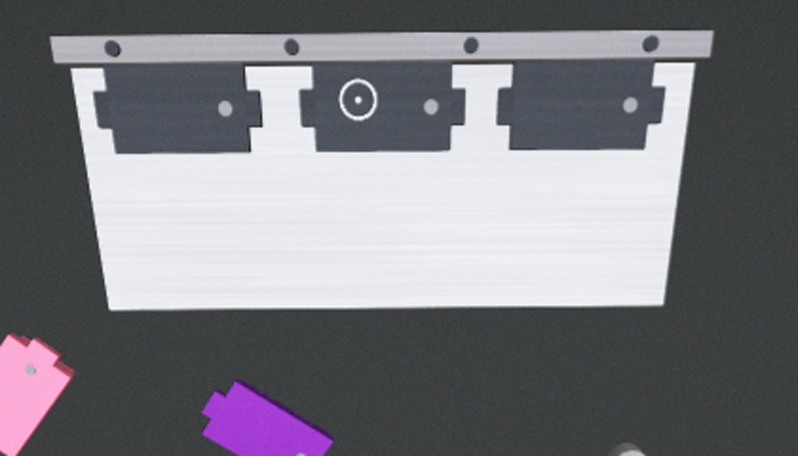

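All three pads are flush against the strip in one row, and the ring is at about (298,53) in the wrist image. Next is the probe: pre-grasp along its leaning axis, with a close look.

```bash
cat >> h.py <<'E'
def toolR(z,xh):  # tool z dir, hint of x
    z=np.array(z,float);z/=np.linalg.norm(z); x=np.array(xh,float); x-=z*(x@z); x/=np.linalg.norm(x)
    return np.column_stack([x,np.cross(z,x),z])
def cur():
    o=readout.get_obs(); q=o['tool_rot']; return np.array(o['eef_pos']),R.from_quat([q[1],q[2],q[3],q[0]]).as_matrix()
def delta(P,Rt):
    p,R0=cur(); print('shift mm',(R0.T@(np.array(P)-p)*1000).round(1),'rotvec deg',np.degrees(R.from_matrix(R0.T@Rt).as_rotvec()).round(2))
def axis(az): a=np.radians(az); return np.array([np.sin(.5)*np.cos(a),np.sin(.5)*np.sin(a),np.cos(.5)])
E
python3 - <<'E'
from h import *
a=axis(148.5); o=np.array([.458,-.3135,.074])
print(o+.13*a,a); delta(o+.13*a,toolR(-a,-a*[1,1,0]))
E
```

```text
[ 0.40485893 -0.28093511  0.18808573] [-0.40877747  0.25049916  0.87758256]
shift mm [-86.3 328.   62.3] rotvec deg [-7.49 27.86 29.21]
```

```bash
python3 -m handwheel '[[[-5,40,0],[0,0,5],-1],[[-10,80,0],[0,0,10],-1],[[-20,120,0],[0,0,18],-1],[[-30,160,0],[-1,5,25],-1],[[-45,200,10],[-3,10,29.2],-1],[[-60,240,25],[-5,15,29.2],-1],[[-75,280,40],[-6,20,29.2],-1],[[-86,310,55],[-7.5,27.9,29.2],-1],[[-86,328,62],[-7.5,27.9,29.2],-1],[[-86,328,62],[-7.5,27.9,29.2],-1],[[-86,328,62],[-7.5,27.9,29.2],-1],[[-86,328,62],[-7.5,27.9,29.2],-1],[[-86,328,62],[-7.5,27.9,29.2],-1]]'
python3 - <<'E'
from h import *
p,K,M=cam('wrist'); save(p['frame'],'w4.png',s=1.2)
o=readout.get_obs(); print(o['eef_pos'],o['q'].round(2)); print(cur()[1].round(3))
a=axis(148.5); b=np.array([.458,-.3135,.074])
for z in (0,.006,.084): print(z,w2px(K,M,b+z*a).round(1))
for d in viewer.outline_of(p,'probe')[:2]: print(d['score'],d['rect'])
E
```

```text
t: 12.67
eef_pos: [0.4061, -0.2797, 0.1885]
tool_rot: [0.067, 0.933, -0.261, 0.238]
contact_force: [0.0, -0.3, 0.6]
gripper_width: 1.001
[ 0.40614773 -0.27972957  0.18872938] [ 0.52  0.03 -0.08  2.38  0.23  0.24 -1.88]
[[ 0.751 -0.519  0.409]
 [-0.456 -0.855 -0.249]
 [ 0.479  0.001 -0.878]]
0 [320.7 183.1]
0.006 [320.7 185.1]
0.084 [321.1 221.1]
0.74 [321.8, 197.7, 42.2, 74.0]
```

View pics/w4.png

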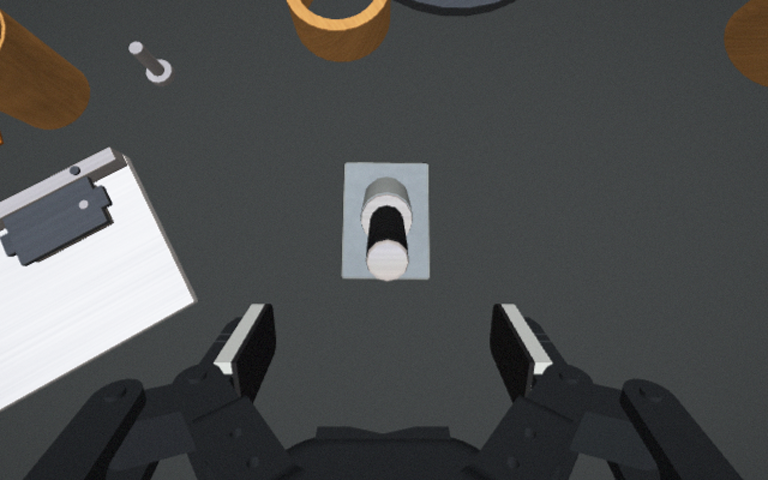

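The probe's top disc is centred at (387,260) in the scaled view. That is about 4 px above and 1 px right of the prediction, so I correct +4 mm in tool x and +1 mm in tool y, then advance along the axis and grip.

```bash
python3 -m handwheel '[[[4,1,10],[0,0,0],-1],[[4,1,30],[0,0,0],-1],[[4,1,50],[0,0,0],-1],[[4,1,70],[0,0,0],-1],[[4,1,90],[0,0,0],-1],[[4,1,100],[0,0,0],-1],[[4,1,100],[0,0,0],-1],[[4,1,100],[0,0,0],-1]]' 
python3 -m handwheel '[[[0,0,0],[0,0,0],1],[[0,0,0],[0,0,0],1],[[0,0,0],[0,0,0],1],[[0,0,0],[0,0,0],1],[[0,0,0],[0,0,0],1],[[0,0,0],[0,0,0],1],[[0,0,0],[0,0,0],1],[[0,0,0],[0,0,0],1],[[0,0,0],[0,0,0],1],[[0,0,0],[0,0,0],1]]' 50
python3 - <<'E'
from h import *
p,K,M=cam('wrist'); save(p['frame'],'w5.png',(160,100,480,400),1.8)
o=readout.get_obs(); print(o['eef_pos'],o['q'].round(2),o['contact_force'],o['torque'])
E
```

```text
t: 13.43
eef_pos: [0.45, -0.3094, 0.1059]
tool_rot: [0.066, 0.935, -0.258, 0.235]
contact_force: [-0.0, -0.4, 0.9]
gripper_width: 1.001
t: 14.27
eef_pos: [0.4485, -0.3095, 0.1069]
tool_rot: [0.066, 0.934, -0.262, 0.235]
contact_force: [-2.8, 3.2, 6.6]
gripper_width: 0.27
[ 0.44845224 -0.30947205  0.10692526] [ 0.84  0.32 -0.42  2.32  1.35  0.17 -2.96] [-3.15495867  3.50344217  7.27262596] [0.41333204 0.52313259 0.07464951]
```

View pics/w5.png

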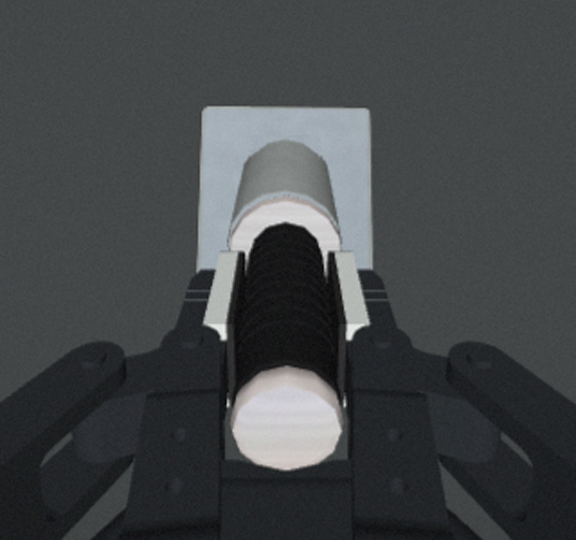

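Gripped: the black grip sits centred between the pads with the end disc visible at (287,418). Joints 6 and 7 are near their limits, so I spin the round probe back a little before drawing.

```bash
python3 -m handwheel '[[[0,0,-2],[0,0,-5],1],[[0,0,-3],[0,0,-10],1],[[0,0,-4],[0,0,-15],1],[[0,0,-4],[0,0,-15],1]]'; python3 - <<'E'
from h import *
o=readout.get_obs(); print(o['q'].round(3),o['contact_force'].round(1),o['torque'].round(2)); print(cur()[1][:,2].round(3))
E
```

```text
t: 14.65
eef_pos: [0.4468, -0.308, 0.1099]
tool_rot: [0.096, 0.96, -0.137, 0.224]
contact_force: [0.7, 3.0, -0.0]
gripper_width: 0.269
[ 0.87   0.31  -0.455  2.319  1.312  0.177 -2.65 ] [ 0.7  3.  -0. ] [0.68 0.24 0.21]
[ 0.404 -0.245 -0.881]
```

```bash
python3 -m handwheel '[[[0,0,-8],[0,0,-4],1],[[0,0,-16],[0,0,-8],1],[[0,0,-24],[0,0,-12],1],[[0,0,-32],[0,0,-15],1],[[0,0,-32],[0,0,-15],1]]'; python3 - <<'E'
from h import *
o=readout.get_obs(); print(o['q'].round(3),o['contact_force'].round(1),o['torque'].round(2)); print(cur()[1][:,2].round(3))
E
```

```text
t: 15.07
eef_pos: [0.4334, -0.3008, 0.1387]
tool_rot: [0.125, 0.97, -0.012, 0.21]
contact_force: [1.1, 0.1, -2.3]
gripper_width: 0.27
[ 1.037  0.248 -0.63   2.322  1.01   0.223 -2.089] [ 1.1  0.1 -2.3] [ 0.34  0.56 -0.04]
[ 0.403 -0.247 -0.881]
```

```bash
python3 -m handwheel '[[[0,0,-9],[0,0,0],1],[[0,0,-18],[0,0,0],1],[[0,0,-27],[0,0,0],1],[[0,0,-36],[0,0,0],1],[[0,0,-40],[0,0,0],1],[[0,0,-40],[0,0,0],1]]'; python3 - <<'E'
from h import *
o=readout.get_obs(); print(o['q'].round(3),o['contact_force'].round(1),o['torque'].round(2)); print(cur()[1].round(3))
# target: upright above spot ; ring position
p,Rm=cur()
for yaw in (-1,-20,-40): delta([.6251,.060,.22],toolR([0,0,-1],[np.cos(np.radians(yaw)),np.sin(np.radians(yaw)),0]))
E
```

```text
t: 15.57
eef_pos: [0.417, -0.2917, 0.1735]
tool_rot: [0.125, 0.97, -0.014, 0.209]
contact_force: [-0.3, 0.0, -1.7]
gripper_width: 0.269
[ 1.254  0.168 -0.836  2.319  0.681  0.272 -1.764] [-0.3  0.  -1.7] [0.34 0.55 0.01]
[[ 0.912 -0.08   0.403]
 [ 0.025 -0.968 -0.248]
 [ 0.41   0.236 -0.881]]
shift mm [ 217.5 -346.2  -44.3] rotvec deg [ 14.24 -24.38  -0.67]
shift mm [ 217.5 -346.2  -44.3] rotvec deg [ 10.06 -26.5   17.95]
shift mm [ 217.5 -346.2  -44.3] rotvec deg [  5.38 -28.24  37.53]
```

```bash
python3 -m handwheel '[[[5,-5,-30],[0,0,0],1],[[25,-30,-44],[2,-3,0],1],[[45,-65,-44],[4,-7,0],1],[[65,-100,-44],[6,-10,-0.3],1],[[85,-135,-44],[8,-13,-0.3],1],[[105,-170,-44],[10,-16,-0.5],1],[[127,-205,-44],[12,-20,-0.5],1],[[150,-240,-44],[14.2,-24.4,-0.7],1],[[172,-275,-44],[14.2,-24.4,-0.7],1],[[195,-310,-44],[14.2,-24.4,-0.7],1],[[217.5,-346,-44],[14.2,-24.4,-0.7],1],[[217.5,-346,-44],[14.2,-24.4,-0.7],1],[[217.5,-346,-44],[14.2,-24.4,-0.7],1],[[217.5,-346,-44],[14.2,-24.4,-0.7],1]]'; python3 - <<'E'
from h import *
p,K,M=cam('wrist');save(p['frame'],'w6.png',s=1.2); q,Rm=cur(); print(q,Rm.round(3),readout.get_obs()['q'].round(2),readout.get_obs()['contact_force'])
print('spot pred px',w2px(K,M,[.6251,.060,.026])); 
for l in (.03,.086): print('tip px',w2px(K,M,q+Rm[:,2]*l))
for c in ('scene','side'):
    p2,K2,M2=cam(c); u=w2px(K2,M2,q+Rm[:,2]*.086); print(c,u,w2px(K2,M2,q),'spot',w2px(K2,M2,[.6251,.060,.026])); x,y=u.astype(int); save(p2['frame'],c+'6.png',(x-50,y-60,x+50,y+50),4)
    for d in viewer.search_frame(p2,'tip')[:2]+viewer.search_frame(p2,'probe')[:2]: print(d)
a=cv2.imread('pics/scene6.png');b=cv2.imread('pics/side6.png'); cv2.imwrite('pics/ss6.png',np.hstack([a,b]))
E
```

```text
t: 16.73
eef_pos: [0.6241, 0.061, 0.2175]
tool_rot: [0.002, 1.0, -0.007, -0.001]
contact_force: [-0.1, -0.0, -1.5]
gripper_width: 0.27
[0.62392338 0.05978136 0.21777134] [[ 1.    -0.015 -0.002]
 [-0.015 -1.    -0.004]
 [-0.002  0.004 -1.   ]] [ 0.48  0.6  -0.98  1.64  0.53  1.2  -2.21] [ 0.24193679  0.03946186 -1.62394115]
spot pred px [318.36905456 164.09264983]
tip px [319.37305255 230.23891977]
tip px [319.33444729 198.66328858]
scene [318.47493335 207.34766963] [318.70605003 184.8192778 ] spot [318.11221838 232.42130282]
{'rect': [318.6, 191.5, 13.5, 31.2], 'score': 0.8}
side [296.30447832 181.63896435] [294.22245521 155.15456962] spot [297.86693475 210.27734382]
{'rect': [388.4, 127.7, 36.1, 31.0], 'score': 0.64}
{'rect': [296.5, 159.9, 15.6, 48.4], 'score': 0.63}
```

View pics/w6.png

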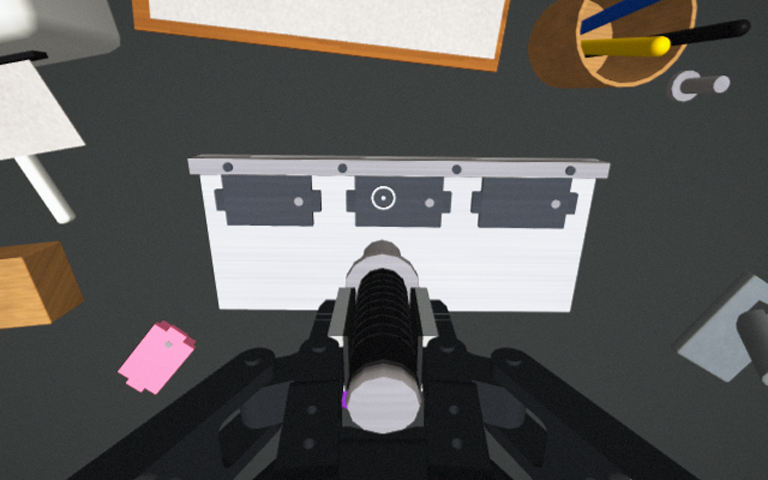

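View pics/ss6.png

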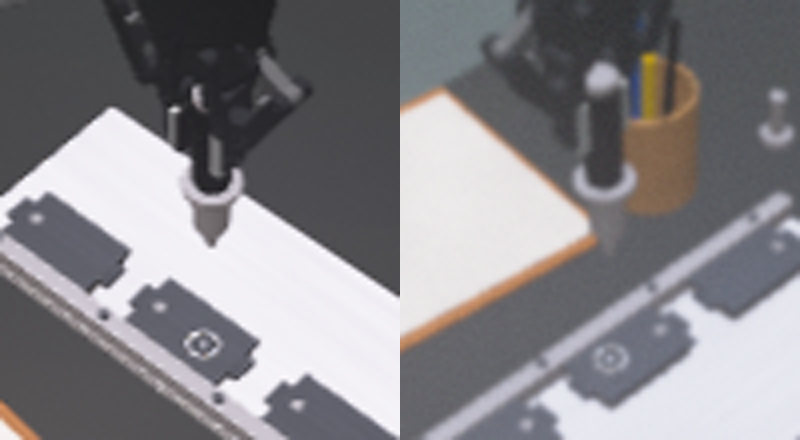

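The wrist view shows the ring at (383,198) and the probe hanging nearly along the tool axis. In the scene and side crops the tip is at (210,243) and (612,257), and the ring at (203,344) and (611,358). Next I triangulate both and check the tilt.

```bash
cat >> h.py <<'E'
def trin(obs): # list of (K,M,uv)
    A=[];B=[]
    for K,M,u in obs:
        d=M[:3,:3]@np.linalg.inv(K)@np.array([*u,1.]);d/=np.linalg.norm(d);P=np.eye(3)-np.outer(d,d);A.append(P);B.append(P@M[:3,3])
    x=np.linalg.lstsq(np.vstack(A),np.hstack(B),rcond=None)[0]
    print('tri',x.round(4),'resid px',[(np.array(u)-w2px(K,M,x)).round(1).tolist() for K,M,u in obs]); return x
E
python3 - <<'E'
from h import *
w=cam('wrist')[1:];s=cam('scene')[1:];d=cam('side')[1:]
print('ring wrist',px2w(*w,(319.2,165),.026))
sp=trin([(*w,(319.2,165)),(*s,(318.75,233)),(*d,(298.75,210.5))])
for x in ([(*s,(320.5,207.9)),(*d,(299,185.2))],): t=trin(x)
top=trin([(*w,(319.2,333.5)),(*d,(296.75,140.5))])
fl=trin([(*s,(268+211/4,147+184/4)),(*d,(246+205/4,121+182/4))])
q,Rm=cur()
for n,x in (('tip',t),('top',top),('fl',fl),('spot',sp)): print(n,'in tool mm',(Rm.T@(x-q)*1000).round(1))
E
```

```text
ring wrist [0.62388864 0.05854864 0.026     ]
tri [0.6236 0.0592 0.0238] resid px [[0.6, 0.3], [0.5, 0.6], [0.3, -0.5]]
tri [0.6161 0.059  0.1231] resid px [[0.2, 0.3], [0.3, -0.3]]
tri [0.6149 0.0582 0.2645] resid px [[-2.6, -1.7], [0.4, -0.3]]
tri [0.6177 0.0599 0.1844] resid px [[0.4, 0.6], [0.5, -0.5]]
tip in tool mm [-7.8  1.8 96.2]
top in tool mm [ -9.1   2.8 -45.3]
fl in tool mm [-6.3  1.  34.9]
spot in tool mm [ -0.2   1.3 195.5]
```

```bash
python3 -m handwheel '[[[8,0,20],[0,0,0],1],[[8,0,40],[0,0,0],1],[[8,0,60],[0,0,0],1],[[8,0,75],[0,0,0],1],[[8,0,84],[0,0,0],1],[[8,0,85],[0,0,0],1],[[8,0,85],[0,0,0],1],[[8,0,85],[0,0,0],1]]'; python3 - <<'E'
from h import *
q,Rm=cur(); print(q,Rm[:,2],readout.get_obs()['contact_force'])
T=q+Rm@np.array([-7.6,1.8,96.5])/1000; S=np.array([.6243,.0592,.026]); print('tip est',T)
im=[]
for c in ('scene','side','wrist'):
    p,K,M=cam(c); u=w2px(K,M,S); print(c,'S',u,'T',w2px(K,M,T)); x,y=u.astype(int)
    k=16 if c!='wrist' else 40
    y0=y-int(k*1.3); print((x-k,y0)); f=p['frame'][y0:y0+2*k,x-k:x+k]
    im.append(cv2.resize(f,(384,384),interpolation=cv2.INTER_CUBIC))
save(np.hstack(im[:2]),'c7.png'); save(im[2],'c7w.png')
E
```

```text
t: 17.9
eef_pos: [0.6326, 0.0617, 0.1352]
tool_rot: [0.0, 1.0, -0.006, 0.0]
contact_force: [-0.2, -0.2, -1.6]
gripper_width: 0.267
[0.63260324 0.0616595  0.13520336] [ 3.30616369e-04 -7.62441943e-04 -9.99999655e-01] [-0.15336522 -0.15501616 -1.61329511]
tip est [0.62501433 0.05987622 0.03870217]
scene S [318.0719963  232.07023373] T [318.11697409 229.58775616]
(np.int64(302), np.int64(212))
side S [298.29158823 210.26876182] T [297.68411594 207.00948124]
(np.int64(282), np.int64(190))
wrist S [320.66799224 198.35449413] T [319.9167565 202.839899 ]
(np.int64(280), np.int64(146))
```

View pics/c7.png

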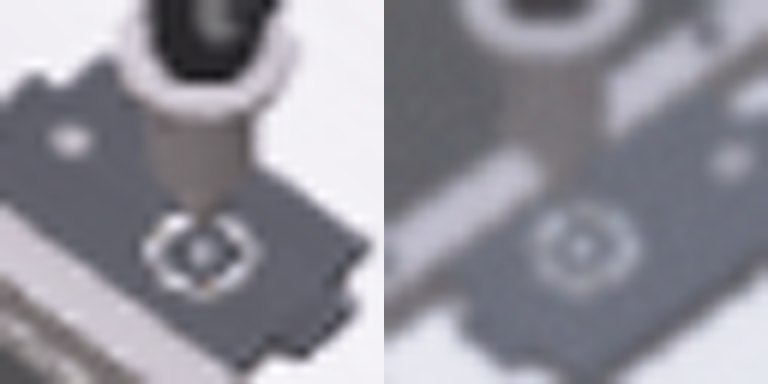

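In both views the tip is straight above the ring centre: scene crop (202,213) over (201,252), side (575,195) over (581,247). I trim 0.7 mm, descend gently and watch the force.

```bash
cat > f.py <<'E'
from h import *
# average several force readings (the camera call gives time for a new reading)
F=[];Z=[]
for i in range(3):
    viewer.read_camera('side'); o=readout.get_obs(); F.append(o['contact_force']); Z.append(o['eef_pos'])
print('F',np.mean(F,0).round(2),'P',(np.mean(Z,0)*1000).round(2))
E
python3 f.py; python3 -m handwheel '[[[-0.7,0.7,2],[0,0,0],1],[[-0.7,0.7,4],[0,0,0],1],[[-0.7,0.7,6],[0,0,0],1],[[-0.7,0.7,8],[0,0,0],1],[[-0.7,0.7,8],[0,0,0],1]]';python3 f.py
python3 -m handwheel '[[[0,0,1],[0,0,0],1],[[0,0,2],[0,0,0],1],[[0,0,2],[0,0,0],1]]';python3 f.py
python3 -m handwheel '[[[0,0,1],[0,0,0],1],[[0,0,2],[0,0,0],1],[[0,0,2],[0,0,0],1]]';python3 f.py
```

```text
F [-0.09 -0.1  -1.74] P [632.34  61.34 134.9 ]
t: 18.62
eef_pos: [0.6309, 0.0604, 0.1255]
tool_rot: [0.001, 1.0, -0.006, -0.001]
contact_force: [-0.3, -0.3, -1.4]
gripper_width: 0.268
F [-0.52  0.06 -1.21] P [631.13  60.56 125.88]
t: 19.02
eef_pos: [0.6311, 0.0605, 0.1239]
tool_rot: [0.001, 1.0, -0.006, -0.001]
contact_force: [-0.3, -0.1, -1.7]
gripper_width: 0.264
F [-0.66 -0.1  -2.01] P [631.19  60.55 124.06]
t: 19.42
eef_pos: [0.6311, 0.0605, 0.1219]
tool_rot: [0.001, 1.0, -0.006, -0.001]
contact_force: [0.1, -0.0, -1.0]
gripper_width: 0.271
F [-0.18  0.06 -1.81] P [631.17  60.51 122.02]
```

```bash
for i in 1; do python3 -m handwheel '[[[0,0,1],[0,0,0],1],[[0,0,1],[0,0,0],1]]' >/dev/null;python3 f.py
python3 -m handwheel '[[[0,0,1],[0,0,0],1],[[0,0,1],[0,0,0],1]]'>/dev/null;python3 f.py
python3 -m handwheel '[[[0,0,1],[0,0,0],1],[[0,0,1],[0,0,0],1]]'>/dev/null;python3 f.py; done
```

```text
F [ 0.53  0.21 -1.33] P [631.19  60.52 121.05]
F [ 0.07  0.25 -1.59] P [631.18  60.53 120.05]
F [-0.16 -0.71 -1.63] P [631.18  60.52 119.04]
```

```bash
python3 -m handwheel '[[[0,0,1],[0,0,0],1],[[0,0,1],[0,0,0],1]]' >/dev/null;python3 f.py
python3 -m handwheel '[[[0,0,1],[0,0,0],1],[[0,0,1],[0,0,0],1]]'>/dev/null;python3 f.py
python3 -m handwheel '[[[0,0,1],[0,0,0],1],[[0,0,1],[0,0,0],1]]'>/dev/null;python3 f.py
python3 - <<'E'
from h import *
im=[]
for c in ('scene','side'):
    p,K,M=cam(c); x,y=[(318,232),(298,210)][c=='side']
    im.append(cv2.resize(p['frame'][y-21:y+11,x-16:x+16],(384,384),interpolation=cv2.INTER_CUBIC))
save(np.hstack(im),'c8.png')
E
```

```text
F [-0.13 -0.33 -1.63] P [631.19  60.53 118.05]
F [ 0.03 -0.22 -1.62] P [631.17  60.52 117.04]
F [ 0.42  0.02 -0.22] P [631.34  60.6  116.22]
```

View pics/c8.png

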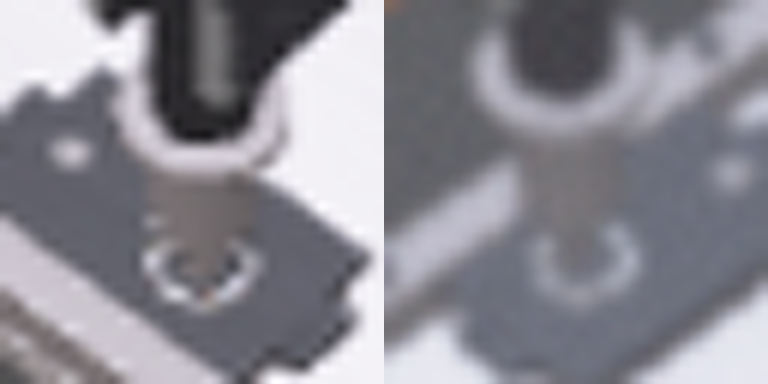

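First contact is at z ≈ 116.5–117 mm. The crops show the tip in the middle of the ring: scene tip (203,272) against ring (201,265), side (578,262) against (585,265). I press on in 1 mm steps towards +2.5 N over the −1.63 N baseline.

```bash
python3 -m handwheel '[[[0,0,1],[0,0,0],1],[[0,0,1],[0,0,0],1]]' >/dev/null;python3 f.py
python3 -m handwheel '[[[0,0,1],[0,0,0],1],[[0,0,1],[0,0,0],1]]'>/dev/null;python3 f.py
python3 -m handwheel '[[[0,0,1],[0,0,0],1],[[0,0,1],[0,0,0],1]]'>/dev/null;python3 f.py;python3 f.py
```

```text
F [-0.22  0.31 -0.62] P [631.3   60.6  115.15]
F [0.87 0.4  0.15] P [631.28  60.61 114.13]
F [0.39 0.12 0.25] P [631.28  60.6  113.13]
F [0.81 0.09 0.38] P [631.28  60.6  113.18]
```

```bash
python3 -m handwheel '[[[0,0,1],[0,0,0],1],[[0,0,1.6],[0,0,0],1],[[0,0,1.6],[0,0,0],1]]';python3 f.py;python3 f.py
python3 - <<'E'
from h import *
im=[]
for c in ('scene','side'):
    p,K,M=cam(c); x,y=[(318,232),(298,210)][c=='side']
    im.append(cv2.resize(p['frame'][y-45:y+35,x-40:x+40],(400,400),interpolation=cv2.INTER_CUBIC))
    for d in viewer.outline_of(p,'pad_a')[:6]:
        m=np.argwhere(d['mask'])[:,::-1]; X=np.array([px2w(K,M,u,.026)[:2] for u in m])
        print(c,round(d['score'],2),X.mean(0).round(3))
save(np.hstack(im),'c9.png'); print(cur()[1][:,2],readout.get_obs()['t'])
E
```

```text
t: 22.92
eef_pos: [0.6312, 0.0606, 0.1114]
tool_rot: [0.001, 1.0, -0.006, -0.001]
contact_force: [0.7, 0.2, 1.4]
gripper_width: 0.267
F [0.13 0.42 1.08] P [631.27  60.6  111.54]
F [0.36 0.27 0.8 ] P [631.26  60.6  111.58]
scene 0.91 [ 0.619 -0.067]
scene 0.87 [0.627 0.164]
scene 0.68 [0.456 0.313]
side 0.88 [0.436 0.315]
side 0.68 [0.402 0.142]
side 0.66 [ 0.614 -0.067]
[-0.00114099 -0.00114123 -0.9999987 ] 23.4167
```

View pics/c9.png

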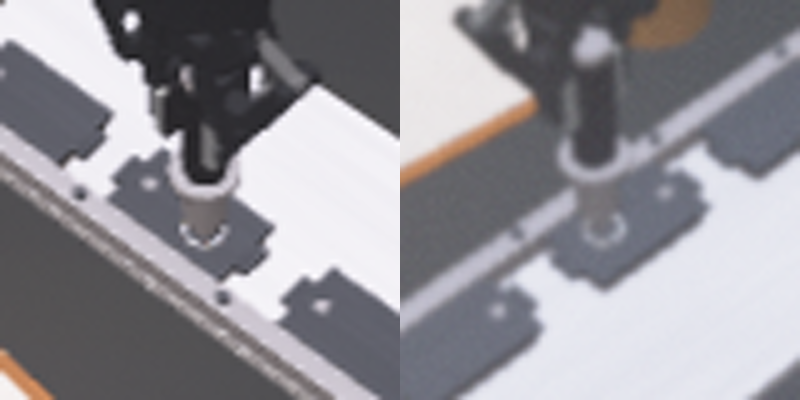

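The press force is about 2.6 N over the baseline, so the tip is about half way in. The tip sits in the ring, the probe is upright and the pads are against the strip, so I hand in.

```bash
python3 -c "
from station import bot
print(bot.hand_in())"
```

```text
the job is handed in; nothing more can be done
None
```

I pushed the three dark pads one by one against the stop strip. Then I drew the probe out along its leaning tube, stood it upright on the ringed pad's spot and pressed down. The job is handed in with the gripper still holding the probe there, at about 23.5 s of the 61 s.

**Last checks**
- **Pads:** the wrist view after pushing showed all three flush to the strip, within about 1° of its line. In the last crops the visible pads still lay along the strip. The marked pad's own pose was not measured again under the probe; I judged it from the picture.
- **Probe position:** the tip stood in the ring, about 1 mm from its centre as far as the images allow. The tool was vertical to within about 0.1°, and the probe looked within about 1° of the tool axis.
- **Press:** the force was about 2.6 N above the free-hanging reading, and the tool travelled about 4.7 mm after first contact. Both put the spring tip about half way in; the plunger itself could not be read directly.

**What disagreed or was not clean**
- The probe sits about 7 mm off the centre of the finger pads, so the grip is off-centre, but it held.
- The tip was about 6 mm higher than the images suggested, so I found contact by force instead.
- While gripping the probe, joints 6 and 7 came right up to their range limits. I turned the wrist back before drawing the probe out.
- I viewed 11 pictures, one past the budget of 10.

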